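Tip the chopping block down and seat it against the stop

TASK

Get the chopping block ready for one-handed cutting: it stands on its long edge on the rubber mat, so push it over towards the steel stop strip until it lies flat on the mat with its grooved face up, then push it along the mat until its leading long edge is flush against the strip and does not stick out past either end of it. Only push the block, never lift it off the mat, and leave the canister and the bowl where they are.

Things in the scene. Friction and masses are not known exactly. Their poses are not given: they have to be found in the camera images.
- block: Loose wooden chopping block, 36 mm thick (its x), 220 mm long (y), 160 mm high (z) standing on its long edge on the mat; 0.65 to 0.95 kg. Origin: centre of the face it stands on at the start. The face at -x has a dark rectangular juice groove and looks away from the strip; +x looks towards it, turned up to 0.2 rad. Tipped flat, +z points to the strip and -x up.
- block_top (a point): Centre of the block's upper 36 x 220 mm face as it stands (160 mm along block z from its origin); after tipping, the middle of the leading long edge face that goes against the strip. Axes as the block's. Lying flat, the block slides under a push of about 4 to 10 N.
- block_foot (a point): Middle of the block's lower +x edge (18 mm along block x from its origin). Pushed near its top, the free-standing block pivots on this edge, is past its balance at about 13 degrees and then falls by itself. The edge stays at mat height (4 mm) all through the job.
- stop (a point): Fixed steel stop strip, 320 mm long, 12 mm thick, rising 22 mm above the mat. The point: middle of its face towards the block, at the mat's top (4 mm above the counter). x points level from the mat into the strip (the way to push), y along it, z up. The fixed black rubber mat, 4 mm thick, reaches 325 mm back (-x) and 180 mm to each side.
- canister: Bystander: white ceramic canister with a twist cap, 100 mm across, 167 mm high, on one side of the mat (either side). Origin: centre of its underside, z up.
- bowl: Bystander: clear glass bowl, 140 mm across the rim, 65 mm high, on one side of the mat (either side). Origin: centre of its underside, z up.
Mind the look-alikes: they are no part of the job. Several things have the shape of the block; the one meant has the colours described above.

How it is judged:
By the outcome, as a careful person would: the job done as asked, in the order asked, and still so for the second after the job is handed in, with the robot touching nothing.
It also fails if it takes over 45 s, if anything falls off the work surface, if the arm or the gripper's body presses on something with over 40 N, if the wrist force passes 120 N, or if a joint passes its speed limit or range.

ROBOT

A 6-joint arm with a two-finger parallel gripper is mounted at the origin on the work surface. World frame = base frame: x ahead of the robot, y to its left, z up, the work surface at z = 0. Lengths are in m, angles in rad, forces in N, time in s.
With the tool pointing down it reaches from about 0.225 to 0.725 m from the base axis. Payload 3.1 kg.
Tool frame: the origin (TCP) lies midway between the tips of the shut fingers; the grasp point (between the pads) lies 19 mm behind it; z points along the fingers, y is the line along which they close (so a half turn about z gives the same grasp; the last joint's range is limited). The gripper opens to 85 mm and grips with 20 to 120 N. Pads are 22 mm wide; open, the fingers measure 114 mm over their backs; the gripper's body (76 mm by 85 mm) begins 54 mm behind the grasp point. The pads swing forward as they close: fully open they stand 13 mm farther back than shut.
Start: joints at [1.019, 0.048, 0.099, 1.622, 0, 1.443], TCP at [0.216, 0.479, 0.231] pointing down, gripper open.
Joint ranges: [-2.91, 2.91], [-0.99, 1.94], [-1.21, 1.42], [-2.12, 2.29], [-1.49, 1.47], [-3.14, 3.14]. Speed limits (rad/s): [2.79, 2.79, 3.14, 3.14, 3.14, 3.14].

INTERFACE

Orientations are given as a unit quaternion [x, y, z, w].
In Python, from rig import state, snapshot, camera_model, close_job gives the robot as it stands.
- The arm moves only by the tool send_rows, never from a script. Its argument "targets" is a list of rows, each a list of 7 numbers: the shift along the world's x, y, z in mm, then the turn, a rotation vector about the world's x, y, z in degrees, then the closure, from 0 (fully open) to 1 (shut). A call has 1 to 20 rows; each row shifts and turns the commanded pose from where the row before left it; what a row does not reach is not made up. A row lasts 1/8 s, in which the tool goes at most 62.5 mm and 10.7 degrees, less where a joint would pass 70% of its speed; a pose out of reach is approached as far as the arm can. A call with a gripper value outside its range is refused whole. The fingers move at their own pace and stop on an object; "squeeze" is the grip in N (left out, the last holds). Time passes only in rows, so rows that do not move let the fingers close. It gives the time, the measured TCP pose, the force, the opening and the grip force at its end, in the units of the state.
- state(): the state, without advancing time (a new reading comes with each control period).
- snapshot(name): name is "scene" or "top" or "wrist"; returns the picture (400x640x3 uint8, red, green, blue); there is no depth.
- camera_model(name): a dict with "K" (3x3 intrinsics, pixels), "cam_to_world" (4x4, takes a point from camera to world coordinates); the wrist camera has in their place "hand_eye" (4x4, takes a point from camera to tool coordinates, whose origin is the TCP and whose axes are the flange's). Camera axes: x right, y down, z forward; pixel columns grow to the right and rows downward; lengths in m; the calibration is good to about 2 mm. A picture is of the moment at which its call begins: read the wrist's pose just before it. camera_model takes no time and is no camera call.
- close_job(): hands the job in; it is judged then, once.
The state is a dict: "time_s": time; "joint_pos": joint angles; "joint_velocities": joint speeds; "joint_torque": joint torques, N m; "tcp_pos": TCP position; "orientation": TCP orientation; "contact_force": force on the tool from outside, world axes, zero at the start; "torque": the same for the moment, N m; "gripper_width": finger opening in m; "gripper_force": force on a finger pad.
Only numpy, scipy, OpenCV 4.12 (cv2) and the standard library are available. Lean on these libraries where they do the work, as an engineer would, in place of code of your own. Each camera call takes 0.05 s, during which the arm holds its last target. There are 200 camera calls.

## Working session

There is one attempt and no reset: what is moved stays moved. The work goes in short steps, Python scripts to look and compute and a tool call to move; the robot and the scene stay as the last step left them, time stands still between calls to the robot, and variables do not carry over. Pictures are saved under pics/ and viewed, at most 10 in all, crops included, and the job is handed in when it is done.

Besides the shell and the picture viewer there is one more tool, called after "Emit:" as name([rows], argument=value, ...), one row to a line, values as JSON. send_rows: Moves the arm, as the interface text tells. Its arguments: {"type":"object","properties":{"targets":{"type":"array"},"squeeze":{"type":"number"}},"required":["targets"]}

```bash
mkdir -p pics
python3 - <<'E'
from rig import state,snapshot,camera_model
import cv2,numpy as np
for n in ("scene","top"):
    im=snapshot(n); cv2.imwrite(f"pics/{n}0.png",im[:,:,::-1]); m=camera_model(n); print(n,np.round(m["K"],1).tolist(),np.round(m["cam_to_world"],4).tolist())
print(state())
E
```

```text
scene [[510.0, 0.0, 323.1], [0.0, 510.0, 197.6], [0.0, 0.0, 1.0]] [[0.8477, 0.3031, -0.4354, 1.0422], [0.53, -0.5205, 0.6695, -0.8144], [-0.0237, -0.7982, -0.6019, 0.931], [0.0, 0.0, 0.0, 1.0]]
top [[507.1, 0.0, 322.5], [0.0, 507.1, 201.2], [0.0, 0.0, 1.0]] [[0.0121, -0.9876, 0.1564, 0.2194], [-0.9999, -0.0103, 0.0127, 0.0891], [-0.0109, -0.1566, -0.9876, 1.624], [0.0, 0.0, 0.0, 1.0]]
{'time_s': 0.1, 'joint_pos': array([ 1.01919321e+00,  4.86841888e-02,  9.77230676e-02,  1.62198639e+00,
       -4.16658725e-06,  1.44298947e+00]), 'joint_velocities': array([ 0.00033464, -0.00022696,  0.00313726, -0.00116913, -0.00021195,
       -0.00030703]), 'joint_torque': array([ 2.17277135e-03, -3.39851582e+01,  3.20935750e+01,  1.57825282e-02,
       -1.52066386e-04, -1.38689849e-06]), 'tcp_pos': array([0.2156143 , 0.47807022, 0.23021454]), 'orientation': array([ 2.10315830e-01,  9.77632904e-01, -1.01481877e-03, -3.56432455e-04]), 'contact_force': array([-0.20239751, -0.75878426, -0.29864897]), 'torque': array([-0.00130114,  0.00425218, -0.02630337]), 'gripper_force': 0.0, 'gripper_width': 0.08554328485559097}
```

View pics/scene0.png

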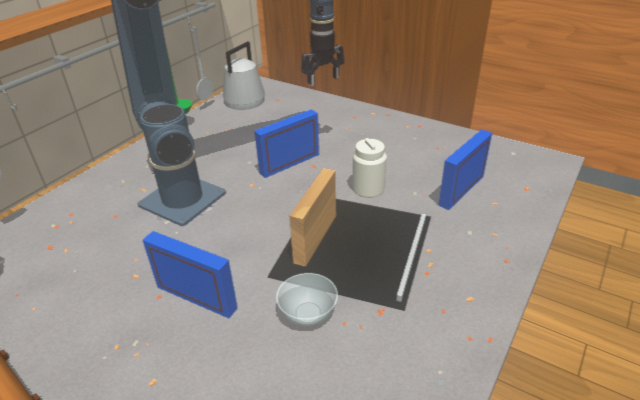

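View pics/top0.png

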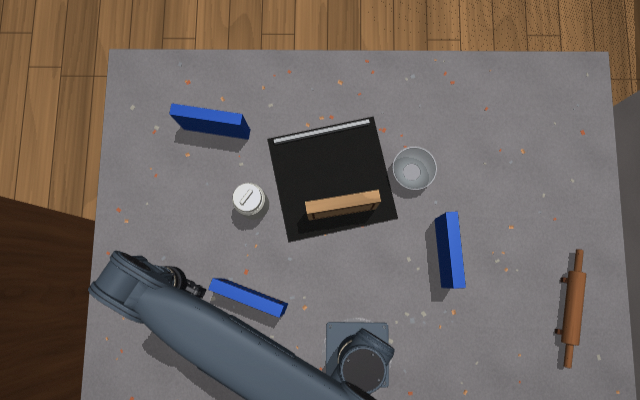

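Candidates: the wooden block at scene (315,217) / top (343,203). The blue look-alikes are at scene (289,143), (190,274), (466,170) and top (247,298), (450,250), (209,120). I choose the wooden one, standing on the mat; the strip is at the mat's far edge, top (273,140)–(370,121). Next, close crops of both views.

Run:
```python
import cv2
a=cv2.imread("pics/top0.png")[105:255,255:445]; b=cv2.imread("pics/scene0.png")[160:310,260:450]
cv2.imwrite("pics/c1.png",cv2.resize(a,None,fx=4,fy=4,interpolation=cv2.INTER_CUBIC))
cv2.imwrite("pics/c2.png",cv2.resize(b,None,fx=4,fy=4,interpolation=cv2.INTER_CUBIC))
```

```text
(no output)
```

View pics/c1.png

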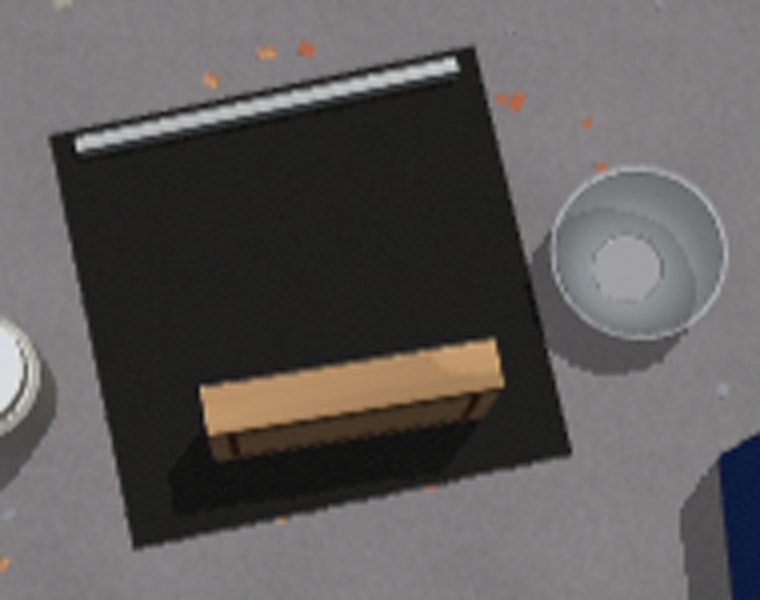

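View pics/c2.png

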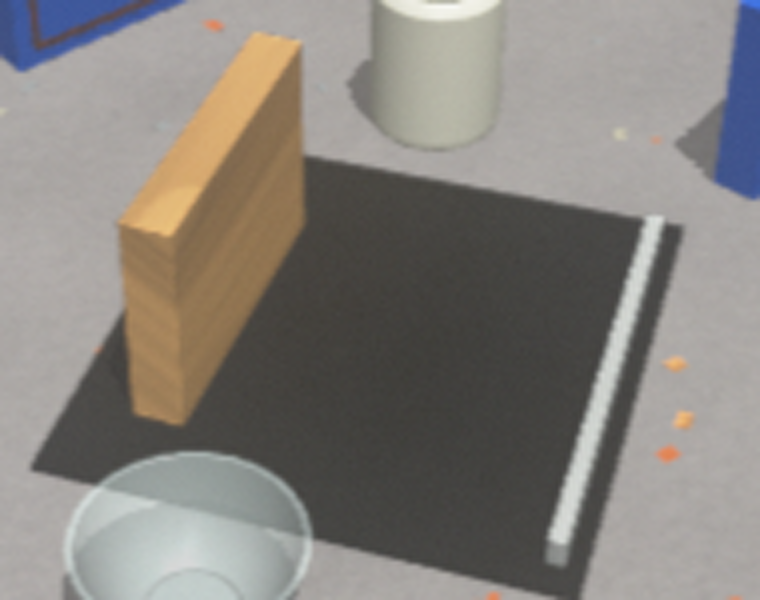

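Crops confirm a plain wooden block with a dark groove on the robot-facing side. Its top-face corners are c1 (200,386), (494,339), (503,386), (210,433) and c2 (301,43), (176,236), (120,224), (257,33). The strip's near top edge runs c1 (78,153)–(460,73) and c2 (647,215)–(549,543). Now triangulating.

```bash
cat > h.py <<'E'
import numpy as np,cv2
from rig import camera_model
M={n:camera_model(n) for n in("scene","top")}
def ray(n,p):
    m=M[n];T=np.array(m["cam_to_world"]);d=T[:3,:3]@np.linalg.inv(m["K"])@[p[0],p[1],1];return T[:3,3],d/np.linalg.norm(d)
def atz(n,p,z):
    o,d=ray(n,p);return o+d*(z-o[2])/d[2]
def tri(pt,ps):
    A=np.zeros((3,3));b=np.zeros(3);L=[ray("top",pt),ray("scene",ps)]
    for o,d in L:
        P=np.eye(3)-np.outer(d,d);A+=P;b+=P@o
    x=np.linalg.solve(A,b);return x,[np.linalg.norm((np.eye(3)-np.outer(d,d))@(x-o))*1e3 for o,d in L][0]
def c(u,v,x0,y0,f=4):return((u+.5)/f-.5+x0,(v+.5)/f-.5+y0)
E
python3 - <<'E'
from h import *
T=lambda p:c(*p,255,105); S=lambda p:c(*p,260,160)
P={}
for k,a,b in[("++",(200,386),(301,43)),("+-",(494,339),(176,236)),("--",(503,386),(120,224)),("-+",(210,433),(257,33)),("s+",(78,153),(647,215)),("s-",(460,73),(549,543))]:
    x,e=tri(T(a),S(b));P[k]=x;print(k,np.round(x*1e3,1),round(e,1), "top@z",np.round(atz("top",T(a),.164 if k[0]!='s' else .026)[:2]*1e3,1),"scene",np.round(atz("scene",S(b),.164 if k[0]!='s' else .026)[:2]*1e3,1))
foot=[atz("scene",S(p),.004) for p in((184,425),(304,226))];print("foot",np.round(foot,4).tolist())
bt=np.mean([P[k] for k in("++","+-","--","-+")],0);by=P["++"]+P["-+"]-P["+-"]-P["--"]
st=(P["s+"]+P["s-"])/2;sy=P["s+"]-P["s-"]
print("bt",bt,"ang",np.degrees(np.arctan2(-by[0],by[1])),"len",np.linalg.norm(by)/2,"st",st,"ang",np.degrees(np.arctan2(-sy[0],sy[1])),np.linalg.norm(sy))
a=np.arctan2(-sy[0],sy[1]);sx=np.array([np.cos(a),np.sin(a)]);v=np.array([-sx[1],sx[0]])
print("in strip frame",(bt-st)[:2]@sx,(bt-st)[:2]@v)
print("bowl",atz("top",T((640,253)),.065),"can",atz("top",(249,197),.167))
E
```

```text
++ [450.  159.7 162.7] 0.7 top@z [450.3 160. ] scene [450.6 157.5]
+- [488.9 -53.6 161.7] 1.4 top@z [487.3 -54.3] scene [491.6 -54.9]
-- [453.7 -60.4 161.3] 0.8 top@z [452.6 -60.6] scene [456.3 -62.5]
-+ [417.  153.  163.2] 1.3 top@z [415.8 152.1] scene [418.6 153. ]
s+ [664.3 270.1  24.2] 1.0 top@z [663.  269.4] scene [665.7 268.8]
s- [735.9 -40.7  21.8] 1.5 top@z [733.2 -41.2] scene [738.5 -43.1]
foot [[0.4874, -0.0529, 0.004], [0.45, 0.1596, 0.004]]
bt [0.4523893  0.04966972 0.16221989] ang 10.038610564766495 len 0.2166484991313193 st [0.70013176 0.11471352 0.02299351] ang 12.969098218995759 0.3189336624245311
in strip frame -0.25602035277622814 -0.007784883205712086
bowl [ 0.57526275 -0.17877436  0.065     ] can [0.46035763 0.3224525  0.167     ]
```

Heights check out: block top is about 162 mm against an expected 164, and the strip top about 24 against 26. Strip midpoint is (0.700, 0.115) with push direction 13°; block yaw is 10°. I'll move behind the block's top with the fingers open and spread along the block.

Emit:
send_rows([
  [14, -36.5, 0, 0, 0, 2.9, 0],
  [14, -36.5, 0, 0, 0, 2.9, 0],
  [14, -36.5, 0, 0, 0, 2.9, 0],
  [14, -36.5, 0, 0, 0, 2.9, 0],
  [14, -36.5, 0, 0, 0, 2.9, 0],
  [14, -36.5, 0, 0, 0, 2.9, 0],
  [14, -36.5, 0, 0, 0, 2.9, 0],
  [14, -36.5, 0, 0, 0, 2.9, 0],
  [14, -36.5, 0, 0, 0, 2.9, 0],
  [14, -36.5, 0, 0, 0, 2.9, 0],
  [14, -36.5, 0, 0, 0, 2.9, 0],
  [14, -36.5, 0, 0, 0, 2.9, 0],
  [0, 0, 0, 0, 0, 0, 0],
  [0, 0, -28, 0, 0, 0, 0],
  [0, 0, -28, 0, 0, 0, 0],
  [0, 0, -28, 0, 0, 0, 0],
  [0, 0, -26, 0, 0, 0, 0],
  [0, 0, 0, 0, 0, 0, 0],
])

```text
time_s: 2.35
tcp_pos: [0.3813, 0.0415, 0.1189]
orientation: [-0.092, 0.996, 0.001, -0.003]
contact_force: [-0.2, 0.1, 0.2]
gripper_width: 0.0851
gripper_force: 0.0
```

Emit:
send_rows([
  [9.8, 1.7, 0, 0, 0, 0, 0],
  [9.8, 1.7, 0, 0, 0, 0, 0],
  [9.8, 1.7, 0, 0, 0, 0, 0],
  [4.9, 0.9, 0, 0, 0, 0, 0],
  [4.9, 0.9, 0, 0, 0, 0, 0],
  [4.9, 0.9, 0, 0, 0, 0, 0],
  [4.9, 0.9, 0, 0, 0, 0, 0],
  [4.9, 0.9, 0, 0, 0, 0, 0],
])

```text
time_s: 3.35
tcp_pos: [0.4381, 0.0502, 0.1213]
orientation: [-0.092, 0.996, 0.0, 0.0]
contact_force: [0.3, -0.0, 0.5]
gripper_width: 0.0854
gripper_force: 0.3
```

Run:
```python
from rig import state,snapshot
import cv2,numpy as np
im=snapshot("scene")[:,:,::-1]; t=snapshot("top")[:,:,::-1]
r=lambda a:cv2.resize(a,None,fx=2,fy=2,interpolation=cv2.INTER_CUBIC)
cv2.imwrite("pics/p1.png",np.hstack([r(im[150:320,255:445]),r(t[105:275,255:445])]))
```

```text
(no output)
```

View pics/p1.png

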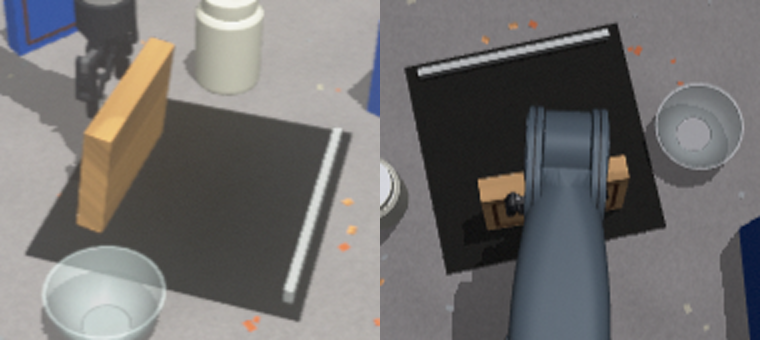

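The block is tilting on its foot edge without sliding, with the fingers at its upper rear. I'll continue past balance.

Emit:
send_rows([
  [4.9, 0.9, 0, 0, 0, 0, 0],
  [4.9, 0.9, 0, 0, 0, 0, 0],
  [4.9, 0.9, 0, 0, 0, 0, 0],
  [4.9, 0.9, 0, 0, 0, 0, 0],
  [4.9, 0.9, 0, 0, 0, 0, 0],
  [4.9, 0.9, 0, 0, 0, 0, 0],
  [4.9, 0.9, 0, 0, 0, 0, 0],
  [0, 0, 0, 0, 0, 0, 0],
  [0, 0, 0, 0, 0, 0, 0],
  [0, 0, 0, 0, 0, 0, 0],
  [-30, -5, 0, 0, 0, 0, 0],
  [-40, -7, 0, 0, 0, 0, 0],
  [-30, -5, 0, 0, 0, 0, 0],
  [0, 0, 0, 0, 0, 0, 0],
])

```text
time_s: 5.2
tcp_pos: [0.3706, 0.0393, 0.1212]
orientation: [-0.091, 0.996, -0.0, -0.0]
contact_force: [0.2, -0.3, 0.2]
gripper_width: 0.0851
gripper_force: 0.0
```

Run:
```python
from rig import state,snapshot
import cv2,numpy as np
im=snapshot("scene")[:,:,::-1]; t=snapshot("top")[:,:,::-1]
r=lambda a:cv2.resize(a,None,fx=2,fy=2,interpolation=cv2.INTER_CUBIC)
cv2.imwrite("pics/p2.png",np.hstack([r(im[150:320,255:445]),r(t[105:275,255:445])]))
```

```text
(no output)
```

View pics/p2.png

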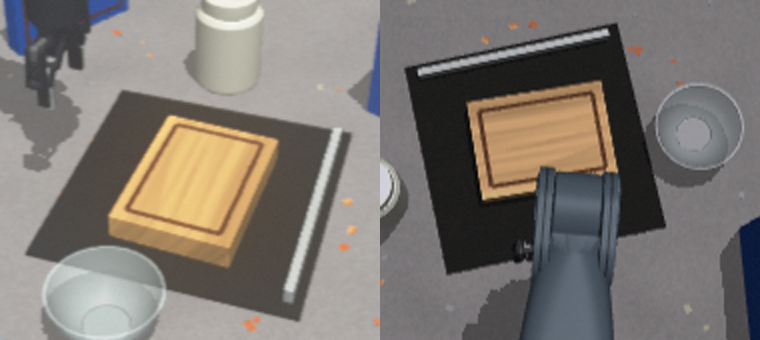

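The block lies flat with its groove up. Leading corners are at top-half (467,102), (600,82) and scene-half (278,143), (231,251). I'll compute the poses.

Run:
```python
from h import *
st=np.array([.700,.1147]);a=np.radians(13);sx=np.array([np.cos(a),np.sin(a)]);sy=np.array([-sx[1],sx[0]])
T=lambda u,v:c(u-380,v,255,105,2);S=lambda u,v:c(u,v,255,150,2)
q={}
for k,t,s in[("L+",(467,102),(278,143)),("L-",(600,82),(231,246)),("T-",(617,180),(109,220)),("T+",(483,201),(170,116))]:
    x,e=tri(T(*t),S(*s));y=(atz("top",T(*t),.04)+atz("scene",S(*s),.04))/2;q[k]=y
    print(k,np.round(x*1e3),round(e,1),np.round(y*1e3),"strip",np.round([1e3*(y[:2]-st)@sx,1e3*(y[:2]-st)@sy]))
d=q["L+"]-q["L-"];print(np.degrees(np.arctan2(-d[0],d[1])));d=q["T+"]-q["T-"];print(np.degrees(np.arctan2(-d[0],d[1])));m=(q["T+"]+q["T-"])/2;print(m,(q["L+"]+q["L-"])/2)
```

```text
L+ [618. 189.  34.] 0.3 [619. 186.  40.] strip [-63.  88.]
L- [655. -23.  39.] 2.4 [654. -23.  40.] strip [ -75. -124.]
T- [496. -51.  28.] 1.8 [499. -55.  40.] strip [-234. -120.]
T+ [459. 162.  36.] 2.5 [460. 160.  40.] strip [-223.   98.]
9.64053891676575
10.099925292387386
[0.47951625 0.05244259 0.04      ] [0.63673252 0.08136911 0.04      ]
```

Emit:
send_rows([
  [15, 0, -20, 0, 0, 1.2, 0],
  [15, 1, -25, 0, 0, 1.2, 0],
  [0, 0, -25, 0, 0, 0, 0],
  [0, 0, -25, 0, 0, 0, 0],
  [0, 0, -20, 0, 0, 0, 0],
  [0, 0, 0, 0, 0, 0, 0],
  [9.7, 2.2, 0, 0, 0, 0, 0],
  [9.7, 2.2, 0, 0, 0, 0, 0],
  [9.7, 2.2, 0, 0, 0, 0, 0],
  [9.7, 2.2, 0, 0, 0, 0, 0],
  [6.8, 1.6, 0, 0, 0, 0, 0],
  [6.8, 1.6, 0, 0, 0, 0, 0],
  [6.8, 1.6, 0, 0, 0, 0, 0],
  [6.8, 1.6, 0, 0, 0, 0, 0],
])

```text
time_s: 7.05
tcp_pos: [0.4671, 0.0552, 0.006]
orientation: [-0.112, 0.994, -0.001, -0.002]
contact_force: [-5.1, -2.3, 2.1]
gripper_width: 0.0848
gripper_force: 2.8
```

Emit:
send_rows([
  [5.8, 1.3, 0, 0, 0, 0, 0],
  [5.8, 1.3, 0, 0, 0, 0, 0],
  [5.8, 1.3, 0, 0, 0, 0, 0],
  [5.8, 1.3, 0, 0, 0, 0, 0],
  [5.8, 1.3, 0, 0, 0, 0, 0],
  [5.8, 1.3, 0, 0, 0, 0, 0],
  [5.8, 1.3, 0, 0, 0, 0, 0],
  [5.8, 1.3, 0, 0, 0, 0, 0],
  [5.8, 1.3, 0, 0, 0, 0, 0],
  [2, 0.5, 0, 0, 0, 0, 0],
  [2, 0.5, 0, 0, 0, 0, 0],
])

```text
time_s: 8.43
tcp_pos: [0.5225, 0.0681, 0.0059]
orientation: [-0.112, 0.994, -0.0, -0.002]
contact_force: [-5.3, -1.7, 3.8]
gripper_width: 0.0853
gripper_force: 2.9
```

Run:
```python
from rig import state,snapshot
import cv2,numpy as np
im=snapshot("scene")[:,:,::-1]; t=snapshot("top")[:,:,::-1]
r=lambda a:cv2.resize(a,None,fx=2,fy=2,interpolation=cv2.INTER_CUBIC)
cv2.imwrite("pics/p3.png",np.hstack([r(im[150:320,255:445]),r(t[105:275,255:445])]))
```

```text
(no output)
```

View pics/p3.png

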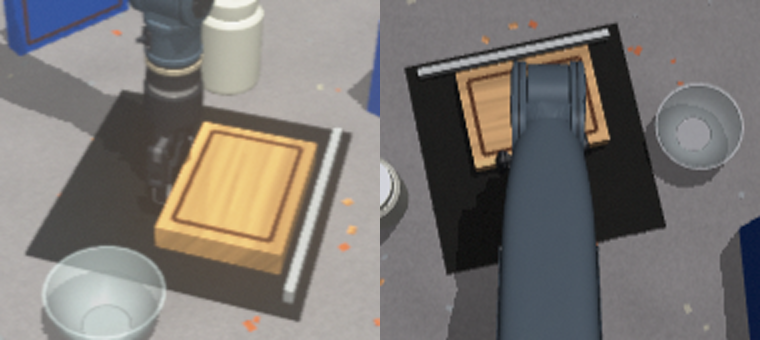

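The block is square with the strip, with a gap of roughly 10 mm left and its ends well inside. I'll finish slowly by force.

Emit:
send_rows([
  [2, 0.5, 0, 0, 0, 0, 0],
  [2, 0.5, 0, 0, 0, 0, 0],
  [2, 0.5, 0, 0, 0, 0, 0],
  [1, 0.2, 0, 0, 0, 0, 0],
  [1, 0.2, 0, 0, 0, 0, 0],
])

```text
time_s: 9.15
tcp_pos: [0.5309, 0.0701, 0.0059]
orientation: [-0.113, 0.994, -0.0, -0.001]
contact_force: [-4.7, -1.0, 3.2]
gripper_width: 0.0853
gripper_force: 2.7
```

Emit:
send_rows([
  [1, 0.2, 0, 0, 0, 0, 0],
  [1, 0.2, 0, 0, 0, 0, 0],
  [0, 0, 0, 0, 0, 0, 0],
])

```text
time_s: 9.52
tcp_pos: [0.5331, 0.0706, 0.0059]
orientation: [-0.113, 0.994, 0.0, -0.001]
contact_force: [-5.0, -1.7, 2.5]
gripper_width: 0.0852
gripper_force: 2.6
```

Emit:
send_rows([
  [1, 0.2, 0, 0, 0, 0, 0],
  [1, 0.2, 0, 0, 0, 0, 0],
  [0, 0, 0, 0, 0, 0, 0],
])

```text
time_s: 9.9
tcp_pos: [0.5344, 0.0709, 0.0059]
orientation: [-0.112, 0.994, -0.0, -0.002]
contact_force: [-6.5, -1.5, 4.8]
gripper_width: 0.0852
gripper_force: 3.4
```

Emit:
send_rows([
  [1, 0.2, 0, 0, 0, 0, 0],
  [1, 0.2, 0, 0, 0, 0, 0],
  [0, 0, 0, 0, 0, 0, 0],
])

```text
time_s: 10.28
tcp_pos: [0.5344, 0.0709, 0.0059]
orientation: [-0.112, 0.994, -0.0, -0.004]
contact_force: [-11.7, -2.5, 8.2]
gripper_width: 0.0856
gripper_force: 5.9
```

Emit:
send_rows([
  [1, 0.2, 0, 0, 0, 0, 0],
  [1, 0.2, 0, 0, 0, 0, 0],
  [1, 0.2, 0, 0, 0, 0, 0],
  [0, 0, 0, 0, 0, 0, 0],
  [0, 0, 0, 0, 0, 0, 0],
])

```text
time_s: 10.9
tcp_pos: [0.5343, 0.071, 0.0059]
orientation: [-0.112, 0.994, -0.001, -0.007]
contact_force: [-18.6, -3.6, 12.9]
gripper_width: 0.0854
gripper_force: 9.6
```

The force rises with no further motion, so the block is seated against the strip. I'll back straight off, rise and check.

Emit:
send_rows([
  [-5, -1.2, 0, 0, 0, 0, 0],
  [-10, -2.3, 0, 0, 0, 0, 0],
  [-20, -4.6, 0, 0, 0, 0, 0],
  [-30, -7, 0, 0, 0, 0, 0],
  [-30, -7, 20, 0, 0, 0, 0],
  [-20, -5, 40, 0, 0, 0, 0],
  [-20, -5, 40, 0, 0, 0, 0],
  [-30, 0, 40, 0, 0, 0, 0],
  [0, 0, 40, 0, 0, 0, 0],
  [0, 0, 0, 0, 0, 0, 0],
])

```text
time_s: 12.15
tcp_pos: [0.3794, 0.0398, 0.1905]
orientation: [-0.112, 0.994, -0.001, 0.005]
contact_force: [-0.6, -0.5, -0.2]
gripper_width: 0.0852
gripper_force: 0.0
```

Run:
```python
from rig import state,snapshot
import cv2,numpy as np
im=snapshot("scene")[:,:,::-1]; t=snapshot("top")[:,:,::-1]
cv2.imwrite("pics/tf.png",t)
r=lambda a:cv2.resize(a,None,fx=4,fy=4,interpolation=cv2.INTER_CUBIC)
cv2.imwrite("pics/p4.png",np.hstack([r(im[200:320,330:430]),r(t[100:220,265:365])]))
z=cv2.imread("pics/top0.png")
for b in((155,255,375,450),(170,225,225,270)):print("bystander diff",np.abs(t[b[0]:b[1],b[2]:b[3]].astype(int)-z[b[0]:b[1],b[2]:b[3]]).mean())
```

```text
bystander diff 6.215066666666667
bystander diff 6.675016835016835
```

View pics/p4.png

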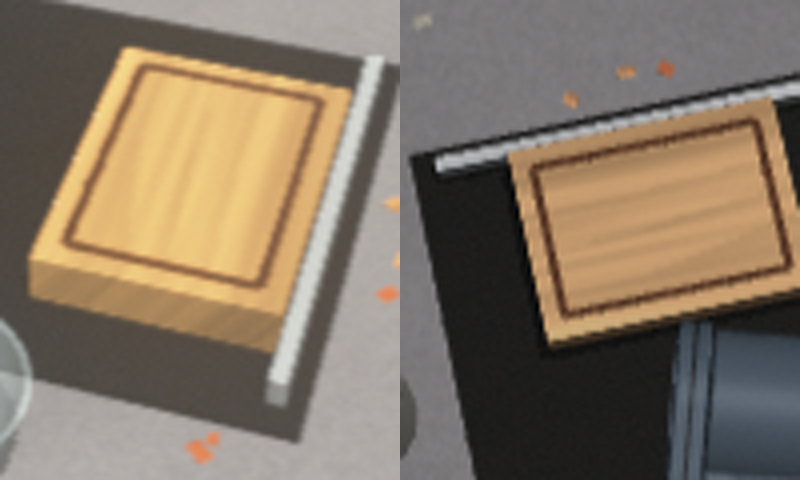

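The block's leading edge lies along the strip with no dark gap, from (510,152) to (772,100) in the top half. Both ends are inside the strip and the groove is up. The bowl and canister sat at the same pixels in every crop, so I'm handing in.

```bash
python3 -c "
from rig import close_job
print(close_job())"
```

```text
the job is handed in; nothing more can be done
None
```

The block was tipped flat with its groove up and pushed flush against the steel strip, between its ends; the canister and bowl were not touched, and the job was handed in at about 12 s.

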